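Clamp, power up and start the chip programmer

TASK

A memory chip lies ready in the clamping socket of the desktop chip programmer. With slow, light fingertip pushes and without gripping or lifting anything, first fold the socket's raised lever right down flat to clamp the chip, then press the far end of the rocker switch fully down to power the socket, and then tap the long bar key to start programming and let it spring back up. The chip stays in its socket, the round cancel key next to the bar key is not pressed, the programmer stays where it is, and the things beside it are left alone.

Things in the scene. Friction and masses are not known exactly. Their poses are not given: they have to be found in the camera images.
- programmer: Desktop chip programmer: flat loose box, about 0.85 kg, 140 mm deep (x) by 190 wide (y), deck 40 mm above the bench. Origin: underside centre; x to its rear (away from the robot), y to its left; turned up to 0.4 rad. Deck: left, black socket with chip and lever; rear middle, flush display; rear right, black rocker; front, off-white bar key (middle) and small round key (right).
- chip: Black 40-pin chip, 52 mm long (its x) by 14 mm wide by 4 mm thick, loose, lying in the socket with its pin rows in two slots. Origin: centre of the underside of its plastic body, level with the socket's top.
- socket (a point): Centre of the top face of the chip socket (66 mm long along the programmer's x, 28 mm wide, top 11 mm above the deck). The chip's top is 15 mm above the deck.
- lever (a joint): Socket lever, rad: 0 upright (open), 1.5 flat toward the programmer's front edge (clamped, hard stop). Starts at 0.15 to 0.5; stays where left; about 1 to 2 N at the tip moves it. Leaning less than about 1 rad it jams under a straight downward push: push it forward (programmer's -x) from the socket side first, then down.
- lever_hinge (a point): Hinge of the lever, at the near end of the socket, 8 mm above the deck; the hinge line runs along the programmer's y.
- lever_tip (a point): Middle of the lever's end, 40 mm from the hinge: a black cap 8 mm in diameter, reaching 13 mm down the 3.6 mm steel rod. Lying flat it is 40 mm in front of the hinge and 11 mm above the deck, its upper side 15 mm above the deck.
- rocker (a joint): Rocker switch angle, rad: 0 off (near end down, far end up), 0.44 on (far end fully down). Stays where it is left; pushing the far end down takes about 2 to 3 N. Its stop is hard: slow down toward it.
- rocker_far_end (a point): Point on the upper face of the rocker's raised far half, 14 mm from its hinge toward the rear. The rocker is 34 mm long along the programmer's x and 22 mm wide; switched on, this half lies level, about 5.5 mm above the deck, and the point has then come down about 6 mm.
- bar_key (a joint): Travel of the bar key, m: 0 up, 0.006 fully down. Spring: starts to give at 1.2 N, 4.8 N at 0.003, 8.4 N fully down; counts as pressed beyond 0.003.
- bar_key_top (a point): Centre of the top of the long bar key (20 mm along the programmer's x, 34 mm along its y), 10 mm above the deck when up.
- round_key (a joint): Travel of the round cancel key, m: 0 up, 0.006 fully down. Same spring. Not to be pressed.
- round_key_top (a point): Centre of the top of the round cancel key, 17 mm across, 9 mm above the deck; 52 mm to the right of the bar key's centre.
- tweezers: Steel tweezers, 128 mm long, lying on the bench to the left of the programmer. Leave alone.
- usb_stick: Black USB adapter stick, 81x28x15 mm, lying on the bench to the right of the programmer. Leave alone.
- glue: Tube of glue, 124x33x25 mm, lying on the bench farther to the left of the programmer. Leave alone.
Mind the look-alikes: they are no part of the job. What is meant by the chip is not brown or yellow, and is the smaller of those in its own colour.

How it is judged:
By the outcome, as a careful person would: the job done as asked, in the order asked, and still so for the second after the job is handed in, with the robot touching nothing.
It also fails if it takes over 48 s, if anything falls off the work surface, if the arm or the gripper's body presses on something with over 40 N, if the wrist force passes 120 N, or if a joint passes its speed limit or range.

ROBOT

A 6-joint arm with a two-finger parallel gripper is mounted at the origin on a cart in front of the work surface, level with it; the furniture and walls round the work are solid. World frame = base frame: x ahead of the robot, y to its left, z up, the work surface at z = 0. Lengths are in m, angles in rad, forces in N, time in s.
With the tool pointing down it reaches from about 0.25 to 0.775 m from the base axis. Payload 4 kg.
Tool frame: the origin (TCP) lies midway between the tips of the shut fingers; the grasp point (between the pads) lies grip_point_offset behind it (grip_point_offset is the distance from the TCP to the grasp point, in m); z points along the fingers, y is the line along which they close (so a half turn about z gives the same grasp; the last joint's range is limited). The gripper opens to 94 mm and grips with 3 to 60 N. Pads are 16 mm wide; open, the fingers measure 119 mm over their backs; the gripper's body (75 mm by 177 mm) begins 78 mm behind the grasp point.
Start: joints at [1.216, 0.087, 1.371, -0, 1.684, -0.103], TCP at [0.137, 0.533, 0.206] pointing down, gripper open.
Joint ranges: [-3.1, 3.1], [-0.76, 2.03], [0.27, 2.55], [-1.08, 4.22], [0.17, 2.65], [-2.57, 2.57]. Speed limits (rad/s): [2.79, 2.79, 3.14, 3.14, 3.14, 3.14].

INTERFACE

Orientations are given as [roll, pitch, yaw] about the fixed x, y, z axes, in that order (R = Rz(yaw) Ry(pitch) Rx(roll)).
In Python, from bench import * gives the robot as it stands. The module is installed in compiled form; this text tells all that it offers.
- The arm moves only by the tool apply_moves, never from a script. Its argument "commands" is a list of rows, each a list of 7 numbers: the turn, a rotation vector about the world's x, y, z in rad, then the shift along the world's x, y, z in m, then the opening in per cent of the stroke, from 0 (shut) to 100 (fully open). In form: [[ax, ay, az, x, y, z, jaw], ...]. A call has exactly 5 rows; each row is the pose to reach, as a shift and turn from the pose commanded when the call began; what a row does not reach only later rows make up. A row lasts 1/10 s, in which the tool goes at most 50 mm and 8.59 degrees, less where a joint would pass 70% of its speed; a pose out of reach is approached as far as the arm can. A call with a gripper value outside its range is refused whole. The fingers move at their own pace and stop on an object; the grip force is fixed at half the most. Time passes only in rows, so rows that repeat a pose let the fingers close, or fill a call up. It gives the time, the measured TCP pose, the force, the opening and the grip force at its end, in the units of the state.
- get_obs(): the state, without advancing time (a new reading comes with each control period).
- snapshot(name): name is "scene" or "side" or "wrist"; returns a dict with "pixels" (480x640x3 uint8, red, green, blue), "vertical_fov" (degrees; the focal length in pixels is half the picture's height over the tangent of half this angle, whatever the lens; pixels are square), "cx", "cy" (the principal point, pixels), "rvec" (rotation vector, rad) and "tvec" (3), from world to camera coordinates, as OpenCV has them. Camera axes: x right, y down, z forward; pixel columns grow to the right and rows downward; lengths in m; the calibration is good to about 2 mm. A picture is of the moment at which its call begins. There is no depth.
- close_job(): hands the job in; it is judged then, once.
Trained networks look in the newest picture that a camera, given by its name, has taken for a name from the list of things; names that differ only in an ending like _2 or _b are one class to them, and where a whole thing is asked for, a point or a joint stands for the part that bears it (a point fixed in the world has none). Each returns a list of dicts, best first, with "score" (0 to 1); they miss things now and then, are a little off and sometimes report something else, mostly with a low value. They report only what shows in the picture. A call takes as long as a camera call. They do not tell look-alikes from the thing itself.
- masks_of(camera, query): "mask" (480x640 bool, what is visible of it) and "extent" ([left, top, right, bottom] in pixels, round what is visible of it).
- place_of(camera, query): "pixel" ([column, row] in pixels: a listed point, or the origin of a listed thing).
The state is a dict: "time": time; "joint_positions": joint angles; "qvel": joint speeds; "joint_torque": joint torques, N m; "tool_pos": TCP position; "ee_rot": TCP orientation; "wrist_force": force on the tool from outside, world axes, zero at the start; "wrist_torque": the same for the moment, N m; "width": finger opening in m; "finger_force": force on a finger pad.
Only numpy, scipy, OpenCV 4.12 (cv2) and the standard library are available. Lean on these libraries where they do the work, as an engineer would, in place of code of your own. Each camera call takes 0.05 s, during which the arm holds its last target. There are 200 camera calls.

## Working session

There is one attempt and no reset: what is moved stays moved. The work goes in short steps, Python scripts to look and compute and a tool call to move; the robot and the scene stay as the last step left them, time stands still between calls to the robot, and variables do not carry over. Pictures are saved under pics/ and viewed, at most 10 in all, crops included, and the job is handed in when it is done.

Besides the shell and the picture viewer there is one more tool, called after "Call:" as name(argument=value, ...), one argument or row to a line, values as JSON. apply_moves: Moves the arm, as the interface text tells. Its arguments: {"type":"object","properties":{"commands":{"type":"array"}},"required":["commands"]}

```bash
mkdir -p pics
cat > h.py <<'E'
from bench import *
import numpy as np, cv2
def K(s):
    f=240/np.tan(np.radians(s["vertical_fov"])/2)
    return np.array([[f,0,s["cx"]],[0,f,s["cy"]],[0,0,1.]])
def ray(s,p):
    R=cv2.Rodrigues(np.array(s["rvec"],float))[0];t=np.array(s["tvec"],float).ravel()
    d=R.T@np.linalg.inv(K(s))@np.array([p[0],p[1],1.]);return -R.T@t,d
def at_z(s,p,z):
    c,d=ray(s,p);return c+d*(z-c[2])/d[2]
def proj(s,X):
    return cv2.projectPoints(np.array(X,float).reshape(-1,3),np.array(s["rvec"],float),np.array(s["tvec"],float),K(s),None)[0].reshape(-1,2)
def save(s,n,crop=None,k=1):
    im=s["pixels"][:,:,::-1]
    if crop: im=im[crop[1]:crop[3],crop[0]:crop[2]]
    cv2.imwrite("pics/"+n,cv2.resize(im,None,fx=k,fy=k,interpolation=cv2.INTER_CUBIC))
E
python3 - <<'E'
from h import *
Z=dict(socket=.051,lever_hinge=.048,lever_tip=.085,rocker_far_end=.0515,bar_key_top=.05,round_key_top=.049,chip=.051,programmer=0)
for c in("scene","side"):
    s=snapshot(c);save(s,c+".png")
    print(c,np.round(ray(s,(320,240))[0],3))
    for q,z in Z.items():
        for r in place_of(c,q)[:3]:
            print(q,round(r["score"],2),np.round(r["pixel"]),np.round(at_z(s,r["pixel"],z),4))
print(get_obs())
E
```

```text
scene [ 0.226 -0.476  0.74 ]
socket 0.63 [326. 286.] [ 0.5095 -0.0553  0.051 ]
lever_hinge 0.59 [312. 293.] [ 0.4826 -0.0539  0.048 ]
lever_tip 0.56 [304. 285.] [ 0.4662 -0.0572  0.085 ]
rocker_far_end 0.53 [388. 306.] [ 0.5716 -0.1437  0.0515]
bar_key_top 0.65 [333. 333.] [ 0.4704 -0.1375  0.05  ]
round_key_top 0.64 [362. 346.] [ 0.4948 -0.1793  0.049 ]
round_key_top 0.27 [284. 286.] [ 0.45   -0.0182  0.049 ]
chip 0.77 [327. 233.] [0.5757 0.0437 0.051 ]
chip 0.67 [328. 286.] [ 0.5123 -0.0583  0.051 ]
chip 0.59 [207. 207.] [0.4182 0.22   0.051 ]
programmer 0.65 [340. 321.] [ 0.511  -0.0994  0.    ]
programmer 0.56 [387. 304.] [ 0.5991 -0.1138  0.    ]
side [0.252 0.605 0.665]
socket 0.97 [368. 231.] [ 0.516  -0.0519  0.051 ]
socket 0.33 [372. 312.] [0.4307 0.1195 0.051 ]
lever_tip 0.63 [393. 228.] [ 0.465  -0.0417  0.085 ]
rocker_far_end 0.44 [362. 197.] [ 0.567  -0.1382  0.0515]
rocker_far_end 0.22 [378. 287.] [0.4432 0.0667 0.0515]
bar_key_top 0.69 [405. 216.] [ 0.4713 -0.1247  0.05  ]
round_key_top 0.5 [404. 198.] [ 0.4934 -0.1789  0.049 ]
round_key_top 0.46 [384. 242.] [ 0.4788 -
[... 312 characters left out ...]
14  0.    ]
{'time': 0.9, 'joint_positions': array([ 1.21590441e+00,  8.71446713e-02,  1.37070015e+00, -1.33651988e-05,
        1.68358781e+00, -1.03136349e-01]), 'qvel': array([-0.00121645,  0.0011097 , -0.00178089, -0.00151902, -0.00074956,
       -0.00029675]), 'joint_torque': array([-8.43799589e-04, -3.40038121e+01, -3.02597809e+01,  7.15621258e-02,
        2.36549409e-02,  2.49790895e-05]), 'tool_pos': array([0.13704261, 0.53267298, 0.20553607]), 'ee_rot': array([3.14143485e+00, 2.96843209e-05, 2.88983558e+00]), 'wrist_force': array([-0.05070407, -0.21716084,  0.13641951]), 'wrist_torque': array([ 0.01472736, -0.00283366,  0.04873403]), 'finger_force': 0.0, 'width': 0.09419668918134812}
```

View pics/scene.png

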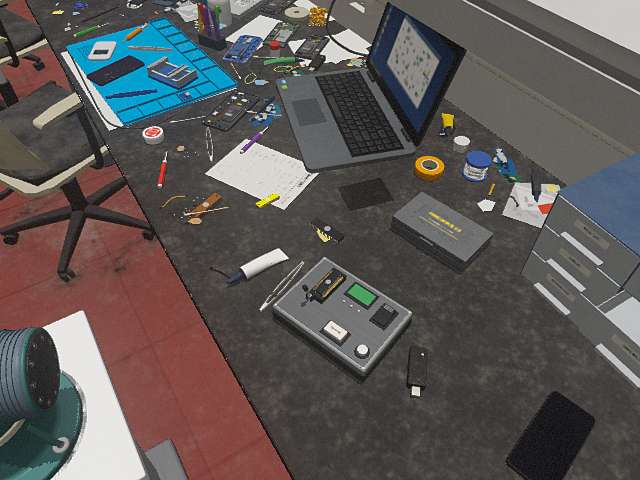

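View pics/side.png

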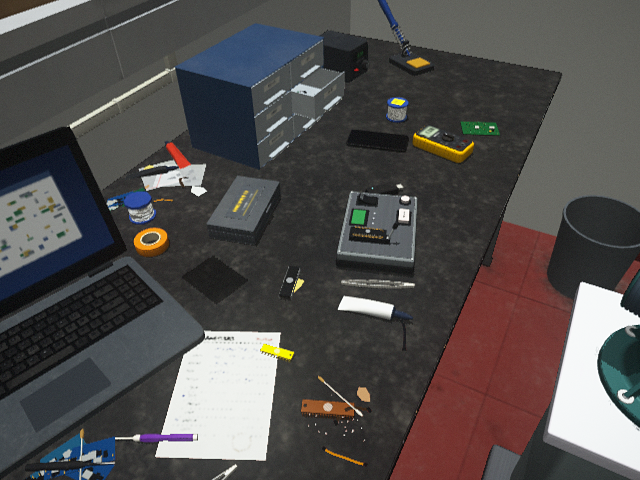

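The pictures show the programmer with its deck corners in "scene" at about (273,307), (325,258), (411,312) and (363,370). The chip candidates in "scene" are:
- Black one in the socket at (327,286). It is small, black and in the socket, so it fits.
- Larger loose black one at (327,233).
- Brown one at (207,207).

I'll fit the pose and confirm the chip with a crop.

Run:
```python
from h import *
from scipy.optimize import least_squares
s=snapshot("scene");save(s,"crop.png",(260,215,420,385),3.5)
m=masks_of("scene","programmer")[0];S=[(s,m["mask"])]
t=snapshot("side");S.append((t,masks_of("side","programmer")[0]["mask"]))
box=np.array([[x,y,z] for x in(-.07,.07) for y in(-.095,.095) for z in(0,.04)])
def W(p,X):
    c,n=np.cos(p[2]),np.sin(p[2]);return X@np.array([[c,n,0],[-n,c,0],[0,0,1]])+[p[0],p[1],0]
def cost(p):
    e=0
    for s,m in S:
        h=cv2.convexHull((proj(s,W(p,box))*8).astype(np.int32))
        a=np.zeros((480,640),np.uint8);cv2.fillConvexPoly(a,h,1,shift=3);e+=(a.astype(bool)^m).sum()
    return e
from scipy.optimize import minimize
best=min((minimize(cost,[.53,-.11,y],method="Nelder-Mead",options=dict(initial_simplex=np.array([[.53,-.11,y],[.54,-.11,y],[.53,-.1,y],[.53,-.11,y+.08]]))) for y in(-.3,0,.2,.4)),key=lambda r:r.fun)
p=best.x;print(p,best.fun,[m.sum() for _,m in S])
c,n=np.cos(p[2]),np.sin(p[2])
for nm,q in dict(socket=(.512,-.054),hinge=(.4826,-.0539),tip=(.4655,-.05),rock=(.569,-.141),bar=(.4708,-.131),rnd=(.494,-.179)).items():
    d=np.array(q)-p[:2];print(nm,np.round([c*d[0]+n*d[1],-n*d[0]+c*d[1]],4))
```

```text
[ 0.51516565 -0.10033944  0.3402842 ] 1781.0 [np.int64(9119), np.int64(5519)]
socket [0.0125 0.0447]
hinge [-0.0152  0.0546]
tip [-0.03   0.064]
rock [ 0.0372 -0.0563]
bar [-0.0521 -0.0141]
rnd [-0.0462 -0.0671]
```

View pics/crop.png

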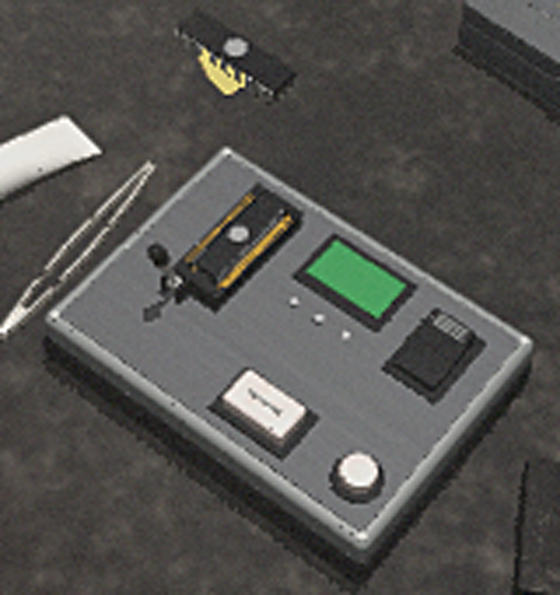

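The crop confirms it: the small black chip with a grey dot sits in the socket at scene (328,286), with the raised lever cap at (305,286). The bar key is at (335,331), the round key at (362,350) and the rocker at (385,314). The bigger black chip lies outside the programmer and is a look-alike. Moving above it now.

Call:
apply_moves(
  commands=[
    [0, 0, -0.126, 0.017, -0.03, 0, 0],
    [0, 0, -0.252, 0.033, -0.06, 0, 0],
    [0, 0, -0.378, 0.05, -0.09, 0, 0],
    [0, 0, -0.504, 0.067, -0.12, 0, 0],
    [0, 0, -0.63, 0.083, -0.15, 0, 0],
  ],
)

```text
time: 1.6
tool_pos: [0.2205, 0.3815, 0.2056]
ee_rot: [3.141, 0.0, 2.255]
wrist_force: [1.4, -0.3, -0.2]
width: 0.0576
finger_force: 0.0
```

Call:
apply_moves(
  commands=[
    [0, 0, -0.126, 0.017, -0.03, 0, 0],
    [0, 0, -0.252, 0.033, -0.06, 0, 0],
    [0, 0, -0.378, 0.05, -0.09, 0, 0],
    [0, 0, -0.504, 0.067, -0.12, 0, 0],
    [0, 0, -0.63, 0.083, -0.15, 0, 0],
  ],
)

```text
time: 2.1
tool_pos: [0.3035, 0.2314, 0.2057]
ee_rot: [3.141, -0.0, 1.625]
wrist_force: [0.5, -0.5, -0.9]
width: 0.0175
finger_force: 0.0
```

Call:
apply_moves(
  commands=[
    [0, 0, -0.126, 0.017, -0.03, 0, 0],
    [0, 0, -0.252, 0.033, -0.06, 0, 0],
    [0, 0, -0.378, 0.05, -0.09, 0, 0],
    [0, 0, -0.504, 0.067, -0.12, 0, 0],
    [0, 0, -0.63, 0.083, -0.15, 0, 0],
  ],
)

```text
time: 2.6
tool_pos: [0.3866, 0.0813, 0.2057]
ee_rot: [3.141, -0.001, 0.994]
wrist_force: [-0.5, 0.9, -0.9]
width: 0.0001
finger_force: 0.0
```

Call:
apply_moves(
  commands=[
    [0, 0, -0.126, 0.017, -0.03, 0, 0],
    [0, 0, -0.252, 0.033, -0.06, 0, 0],
    [0, 0, -0.378, 0.05, -0.09, 0, 0],
    [0, 0, -0.504, 0.067, -0.12, 0, 0],
    [0, 0, -0.63, 0.083, -0.15, 0, 0],
  ],
)

```text
time: 3.1
tool_pos: [0.4696, -0.0687, 0.2056]
ee_rot: [3.141, -0.0, 0.364]
wrist_force: [0.9, -1.0, -0.0]
width: 0.0004
finger_force: 0.0
```

Run:
```python
from h import *
o=get_obs();print(o["time"],o["tool_pos"],o["ee_rot"],o["wrist_force"],o["width"])
s=snapshot("wrist");save(s,"w1.png");print(np.round(ray(s,(320,240))[0],3))
Z=dict(socket=.051,lever_hinge=.048,lever_tip=.085,rocker_far_end=.0515,bar_key_top=.05,round_key_top=.049,chip=.051,programmer=0)
for q,z in Z.items():
    for r in place_of("wrist",q)[:2]: print(q,round(r["score"],2),np.round(r["pixel"]),np.round(at_z(s,r["pixel"],z),4))
c=snapshot("scene")
for p in [(274.3,305.9),(325.1,258.4),(411.4,312.7),(363.4,371.6)]: print(at_z(c,p,.04))
```

```text
3.1 [ 0.46962152 -0.06873966  0.20563099] [ 3.14136080e+00 -4.59561417e-04  3.64296003e-01] [ 0.86926629 -0.96715728 -0.03165404] 0.00041436660031715704
[ 0.532 -0.044  0.384]
lever_hinge 0.88 [304. 202.] [ 0.4803 -0.0536  0.048 ]
lever_tip 0.78 [300. 232.] [ 0.4633 -0.0581  0.085 ]
lever_tip 0.31 [226. 183.] [0.4789 0.0057 0.085 ]
rocker_far_end 0.56 [454. 133.] [ 0.5751 -0.1451  0.0515]
rocker_far_end 0.42 [517. 184.] [ 0.5563 -0.211   0.0515]
bar_key_top 0.71 [446. 240.] [ 0.4933 -0.1777  0.05  ]
bar_key_top 0.64 [386. 236.] [ 0.4782 -0.1291  0.05  ]
round_key_top 0.71 [445. 240.] [ 0.4924 -0.1772  0.049 ]
chip 0.89 [318. 160.] [ 0.5171 -0.0521  0.051 ]
chip 0.82 [199.   0.] [0.5943 0.0715 0.051 ]
programmer 0.82 [359. 178.] [ 0.5129 -0.0957  0.    ]
[ 0.42025744 -0.03820232  0.04      ]
[0.54504012 0.00217618 0.04      ]
[ 0.6021895  -0.16793619  0.04      ]
[ 0.47582134 -0.21072266  0.04      ]
```

View pics/w1.png

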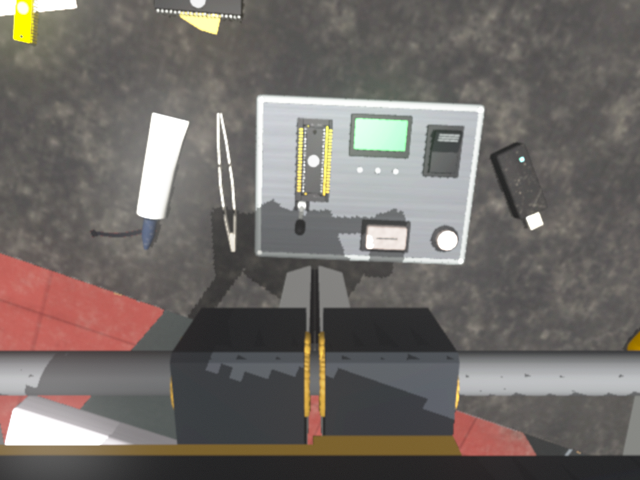

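The wrist view is clear. The lever hinge is at (303,203), its cap at (300,228), and the chip is in the socket at (314,160). The bar key is at (386,236), the round key at (446,240) and the rocker at (445,150). The lever sits about 10 mm left of the chip axis. The programmer pose is about (0.511, -0.104) with yaw 0.315. I'm going behind and above the lever.

Call:
apply_moves(
  commands=[
    [0, 0, -0.025, 0.009, 0.01, -0.02, 0],
    [0, 0, -0.05, 0.018, 0.019, -0.045, 0],
    [0, 0, -0.05, 0.018, 0.019, -0.07, 0],
    [0, 0, -0.05, 0.018, 0.019, -0.09, 0],
    [0, 0, -0.05, 0.018, 0.019, -0.105, 0],
  ],
)

```text
time: 4.1
tool_pos: [0.4862, -0.0474, 0.099]
ee_rot: [-3.141, 0.001, 0.321]
wrist_force: [0.2, 0.4, 0.4]
width: 0.0005
finger_force: 0.0
```

Run:
```python
from h import *
o=get_obs();print(o["time"],o["tool_pos"],o["wrist_force"])
a=snapshot("side");b=snapshot("wrist")
print(proj(a,o["tool_pos"]),proj(b,o["tool_pos"]))
p=np.array([.5108,-.1037]);y=.315;ex=np.array([np.cos(y),np.sin(y)]);ey=np.array([-ex[1],ex[0]])
L=lambda u,v,z:np.r_[p+u*ex+v*ey,z]
pts=[L(-.0135,.0575,.048),L(-.031,.0575,.084),L(.0219,.0472,.055),L(-.039,-.0141,.05),L(-.04,-.0646,.049)]+[L(u,v,.04) for u,v in((-.07,-.095),(-.07,.095),(.07,-.095),(.07,.095))]
def big(s,c,k):
    im=cv2.resize(s["pixels"][c[1]:c[3],c[0]:c[2],::-1],None,fx=k,fy=k,interpolation=cv2.INTER_CUBIC)
    for q in proj(s,pts): cv2.circle(im,tuple(int(v) for v in (q-[c[0],c[1]])*k),3,(0,0,255),1)
    q=proj(s,o["tool_pos"])[0];cv2.circle(im,tuple(int(v) for v in (q-[c[0],c[1]])*k),3,(0,255,0),1)
    return im
A=big(a,(330,170,430,290),4);B=big(b,(240,80,500,320),2)
cv2.imwrite("pics/c2.png",np.hstack([cv2.resize(A,(400,480))[:480],cv2.resize(B,(400,369),)]) if 0 else np.hstack([cv2.copyMakeBorder(cv2.resize(A,(350,420)),0,60,0,0,cv2.BORDER_CONSTANT),cv2.resize(B,(450,415)) if 0 else cv2.copyMakeBorder(cv2.resize(B,(450,415)),0,65,0,0,cv2.BORDER_CONSTANT)]))
```

```text
4.1 [ 0.48618807 -0.0473958   0.0990009 ] [0.24119038 0.37255188 0.35436355]
[[383.50263707 216.71440718]] [[318.93208898 285.48675385]]
```

View pics/c2.png

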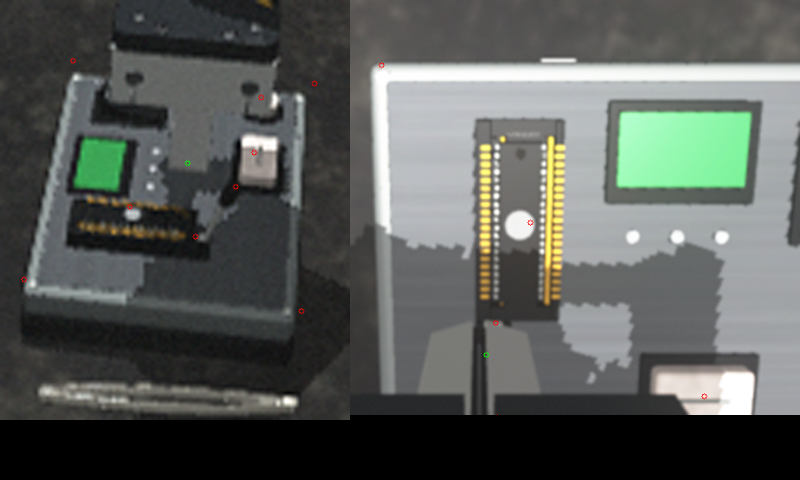

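The crop shows the fingertips at side (384,218), just behind the lever. The lever runs from its hinge at side (387,238) to its cap at (397,224), both within about 2 px of my predictions. Descending behind the lever, then starting the forward push.

Call:
apply_moves(
  commands=[
    [0, 0, 0, 0.001, -0.003, -0.005, 0],
    [0, 0, 0, 0.001, -0.003, -0.011, 0],
    [0, 0, 0, 0.001, -0.003, -0.017, 0],
    [0, 0, 0, 0.001, -0.003, -0.022, 0],
    [0, 0, 0, 0.001, -0.003, -0.022, 0],
  ],
)

```text
time: 4.7
tool_pos: [0.4875, -0.0512, 0.0777]
ee_rot: [-3.141, 0.001, 0.32]
wrist_force: [-0.0, -0.3, 0.8]
width: 0.0004
finger_force: 0.0
```

Call:
apply_moves(
  commands=[
    [0, 0, 0, -0.002, -0.0006, 0, 0],
    [0, 0, 0, -0.004, -0.0012, 0, 0],
    [0, 0, 0, -0.006, -0.0019, 0, 0],
    [0, 0, 0, -0.008, -0.0025, 0, 0],
    [0, 0, 0, -0.0095, -0.0031, 0, 0],
  ],
)

```text
time: 5.2
tool_pos: [0.4789, -0.0544, 0.0788]
ee_rot: [3.141, -0.002, 0.32]
wrist_force: [1.2, 0.6, -0.6]
width: 0.0002
finger_force: 0.6
```

Call:
apply_moves(
  commands=[
    [0, 0, 0, -0.0013, -0.0004, -0.0005, 0],
    [0, 0, 0, -0.0026, -0.0008, -0.001, 0],
    [0, 0, 0, -0.0039, -0.0013, -0.0017, 0],
    [0, 0, 0, -0.0052, -0.0017, -0.0024, 0],
    [0, 0, 0, -0.0065, -0.0021, -0.0032, 0],
  ],
)

```text
time: 5.7
tool_pos: [0.472, -0.0566, 0.0754]
ee_rot: [3.141, -0.0, 0.32]
wrist_force: [0.6, -1.0, 1.3]
width: 0.0004
finger_force: 0.7
```

Call:
apply_moves(
  commands=[
    [0, 0, 0, -0.0013, -0.0004, -0.001, 0],
    [0, 0, 0, -0.0026, -0.0008, -0.002, 0],
    [0, 0, 0, -0.0039, -0.0013, -0.003, 0],
    [0, 0, 0, -0.0052, -0.0017, -0.0042, 0],
    [0, 0, 0, -0.0065, -0.0021, -0.0055, 0],
  ],
)

```text
time: 6.2
tool_pos: [0.4655, -0.0587, 0.0697]
ee_rot: [3.141, -0.0, 0.32]
wrist_force: [0.5, 0.3, 1.2]
width: 0.0002
finger_force: 0.7
```

Run:
```python
from h import *
o=get_obs();print(o["time"],o["tool_pos"],o["wrist_force"])
a=snapshot("side");b=snapshot("scene")
def C(s,c): return cv2.resize(s["pixels"][c[1]:c[3],c[0]:c[2],::-1],(400,400),interpolation=cv2.INTER_CUBIC)
cv2.imwrite("pics/c3.png",np.hstack([C(a,(330,180,430,280)),C(b,(260,235,360,335))]))
```

```text
6.2 [ 0.46545496 -0.05868298  0.06968244] [0.50408409 0.31601029 1.16163087]
```

View pics/c3.png

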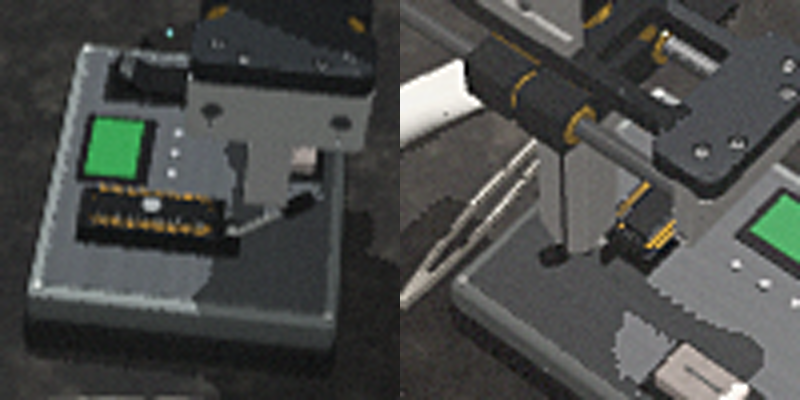

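The crop shows the fingertip behind the lever, which now leans well forward at about 1 rad, with its cap at side (405,230). The chip is undisturbed. Continuing forward and down.

Call:
apply_moves(
  commands=[
    [0, 0, 0, -0.0013, -0.0004, -0.001, 0],
    [0, 0, 0, -0.0026, -0.0008, -0.002, 0],
    [0, 0, 0, -0.0039, -0.0013, -0.003, 0],
    [0, 0, 0, -0.005, -0.0016, -0.004, 0],
    [0, 0, 0, -0.006, -0.002, -0.005, 0],
  ],
)

```text
time: 6.8
tool_pos: [0.4595, -0.0606, 0.0647]
ee_rot: [3.142, -0.0, 0.32]
wrist_force: [1.4, 0.9, 1.1]
width: 0.0005
finger_force: 0.6
```

Call:
apply_moves(
  commands=[
    [0, 0, 0, -0.001, -0.0003, -0.001, 0],
    [0, 0, 0, -0.002, -0.0006, -0.002, 0],
    [0, 0, 0, -0.003, -0.001, -0.003, 0],
    [0, 0, 0, -0.004, -0.0013, -0.004, 0],
    [0, 0, 0, -0.005, -0.0016, -0.005, 0],
  ],
)

```text
time: 7.3
tool_pos: [0.4544, -0.0623, 0.0597]
ee_rot: [3.141, 0.0, 0.32]
wrist_force: [0.8, -0.5, 1.0]
width: 0.0004
finger_force: 0.5
```

Call:
apply_moves(
  commands=[
    [0, 0, 0, -0.001, -0.0003, -0.0007, 0],
    [0, 0, 0, -0.002, -0.0006, -0.0014, 0],
    [0, 0, 0, -0.002, -0.0006, -0.002, 0],
    [0, 0, 0, -0.002, -0.0006, -0.0026, 0],
    [0, 0, 0, -0.002, -0.0006, -0.003, 0],
  ],
)

```text
time: 7.8
tool_pos: [0.4521, -0.063, 0.0566]
ee_rot: [-3.142, 0.001, 0.32]
wrist_force: [-1.1, -0.5, 2.1]
width: 0.0006
finger_force: 0.6
```

Call:
apply_moves(
  commands=[
    [0, 0, 0, 0, 0, -0.0004, 0],
    [0, 0, 0, 0, 0, -0.0008, 0],
    [0, 0, 0, 0, 0, -0.0012, 0],
    [0, 0, 0, 0, 0, -0.0015, 0],
    [0, 0, 0, 0, 0, -0.0018, 0],
  ],
)

```text
time: 8.3
tool_pos: [0.4525, -0.0628, 0.055]
ee_rot: [3.142, 0.0, 0.32]
wrist_force: [-1.2, -0.1, 1.0]
width: 0.0002
finger_force: 0.6
```

Call:
apply_moves(
  commands=[
    [0, 0, 0, 0, 0, -0.0002, 0],
    [0, 0, 0, 0, 0, -0.0004, 0],
    [0, 0, 0, 0, 0, -0.0006, 0],
    [0, 0, 0, 0, 0, -0.0008, 0],
    [0, 0, 0, 0, 0, -0.001, 0],
  ],
)

```text
time: 8.8
tool_pos: [0.4525, -0.0629, 0.0542]
ee_rot: [3.141, 0.0, 0.32]
wrist_force: [-1.3, -0.2, 3.5]
width: 0.0001
finger_force: 1.6
```

Call:
apply_moves(
  commands=[
    [0, 0, 0, 0, 0, -0.0002, 0],
    [0, 0, 0, 0, 0, -0.0004, 0],
    [0, 0, 0, 0, 0, -0.0005, 0],
    [0, 0, 0, 0, 0, -0.0006, 0],
    [0, 0, 0, 0, 0, -0.0006, 0],
  ],
)

```text
time: 9.3
tool_pos: [0.4526, -0.0629, 0.054]
ee_rot: [3.141, -0.0, 0.32]
wrist_force: [-2.3, -0.2, 6.1]
width: -0.0
finger_force: 2.8
```

The force rose to 6 N at z = 0.054, so the lever is on its hard stop. Lifting off and looking.

Call:
apply_moves(
  commands=[
    [0, 0, 0, 0, 0, 0.01, 0],
    [0, 0, 0, 0, 0, 0.03, 0],
    [0, 0, 0, 0, 0, 0.055, 0],
    [0, 0, 0, 0.01, -0.02, 0.08, 0],
    [0, 0, 0, 0.02, -0.04, 0.1, 0],
  ],
)

```text
time: 9.8
tool_pos: [0.4735, -0.103, 0.1554]
ee_rot: [3.14, -0.003, 0.321]
wrist_force: [1.3, 0.1, 0.2]
width: 0.0005
finger_force: 0.0
```

Run:
```python
from h import *
s=snapshot("wrist");o=get_obs();print(o["time"],o["tool_pos"],proj(s,o["tool_pos"]))
save(s,"w4.png",(200,60,600,360),2)
Z=dict(socket=.051,lever_hinge=.048,lever_tip=.051,rocker_far_end=.0515,bar_key_top=.05,round_key_top=.049,chip=.051,programmer=0)
for c in("wrist","scene","side"):
    s=snapshot(c)
    for q,z in Z.items():
        for r in place_of(c,q)[:1]: print(c,q,round(r["score"],2),np.round(r["pixel"]),np.round(at_z(s,r["pixel"],z),4))
```

```text
9.85 [ 0.47665173 -0.10678097  0.15887204] [[327.54597499 285.36428999]]
wrist socket 0.72 [255. 159.] [ 0.5147 -0.0506  0.051 ]
wrist lever_hinge 0.91 [244. 213.] [ 0.4753 -0.0532  0.048 ]
wrist lever_tip 0.93 [246. 266.] [ 0.4383 -0.0656  0.051 ]
wrist rocker_far_end 0.87 [410. 122.] [ 0.5717 -0.1435  0.0515]
wrist bar_key_top 0.91 [346. 244.] [ 0.4765 -0.1303  0.05  ]
wrist round_key_top 0.79 [412. 242.] [ 0.4928 -0.1762  0.049 ]
wrist chip 0.86 [254. 156.] [ 0.5163 -0.0489  0.051 ]
wrist programmer 0.63 [316. 177.] [ 0.5124 -0.0962  0.    ]
scene socket 0.84 [328. 285.] [ 0.5129 -0.0555  0.051 ]
scene lever_hinge 0.95 [312. 295.] [ 0.4807 -0.0579  0.048 ]
scene lever_tip 0.72 [337. 331.] [ 0.4773 -0.1369  0.051 ]
scene rocker_far_end 0.52 [388. 309.] [ 0.5695 -0.1474  0.0515]
scene bar_key_top 0.84 [333. 330.] [ 0.4728 -0.1319  0.05  ]
scene round_key_top 0.64 [362. 349.] [ 0.4919 -0.1825  0.049 ]
scene chip 0.87 [205. 207.] [0.4147 0.2219 0.051 ]
scene programmer 0.76 [343. 320.] [ 0.515  -0.1003  0.    ]
side socket 0.92 [368. 231.] [ 0.5144 -0.0515  0.051 ]
side lever_hinge 0.75 [385. 242.] [ 0.4777 -0.0419  0.048 ]
side lever_tip 0.46 [408. 245.] [ 0.4362 -0.0505  0.051 ]
side rocker_far_end 0.71 [360. 198.] [ 0.5704 -0.1357  0.0515]
side bar_key_top 0.56 [405. 213.] [ 0.4746 -0.1328  0.05  ]
side round_key_top 0.47 [407. 197.] [ 0.4895 -0.1816  0.049 ]
side chip 0.93 [328. 409.] [0.4159 0.2963 0.051 ]
side programmer 0.57 [377. 239.] [ 0.5114 -0.0923  0.    ]
```

View pics/w4.png

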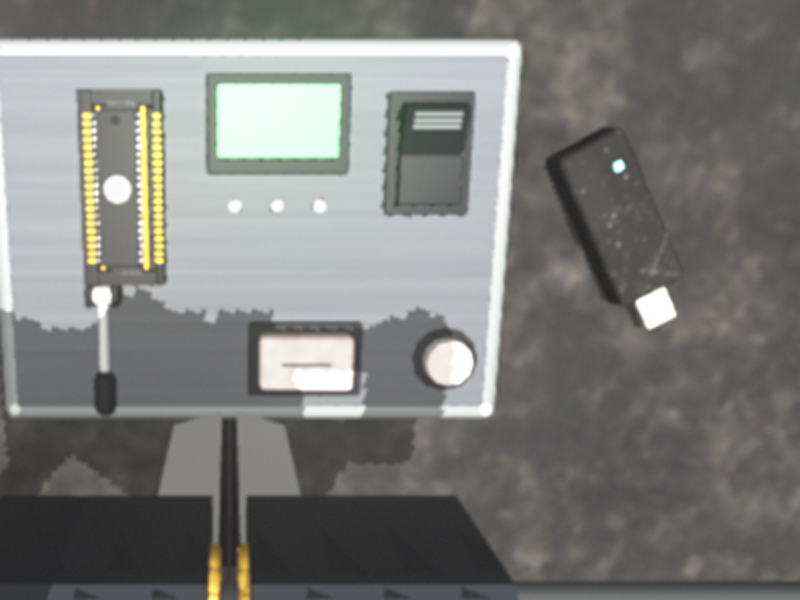

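The lever lies flat with its cap at crop (105,392), the chip is still in place, and the rocker is at crop (437,150). The rocker's far end is at about (0.571, -0.144). Moving above it.

Call:
apply_moves(
  commands=[
    [0, 0, 0, 0.02, -0.008, 0, 0],
    [0, 0, 0, 0.045, -0.018, -0.01, 0],
    [0, 0, 0, 0.07, -0.029, -0.03, 0],
    [0, 0, 0, 0.09, -0.037, -0.045, 0],
    [0, 0, 0, 0.098, -0.041, -0.055, 0],
  ],
)

```text
time: 11.7
tool_pos: [0.5712, -0.1442, 0.0965]
ee_rot: [-3.141, 0.002, 0.32]
wrist_force: [-0.4, 0.3, 0.1]
width: 0.0001
finger_force: 0.0
```

Run:
```python
from h import *
for c in("scene","side"): snapshot(c)
o=get_obs();print(o["time"],o["tool_pos"],o["wrist_force"])
a=snapshot("side");b=snapshot("scene")
print(proj(a,o["tool_pos"]),proj(b,o["tool_pos"]))
def C(s,c): return cv2.resize(s["pixels"][c[1]:c[3],c[0]:c[2],::-1],(400,400),interpolation=cv2.INTER_CUBIC)
cv2.imwrite("pics/c5.png",np.hstack([C(a,(330,150,410,230)),C(b,(345,255,425,335))]))
```

```text
11.8 [ 0.5697347 -0.1437436  0.0960279] [-0.48738552  0.47608016  0.34337995]
[[362.77376532 176.76985006]] [[390.08169561 290.73596353]]
```

View pics/c5.png

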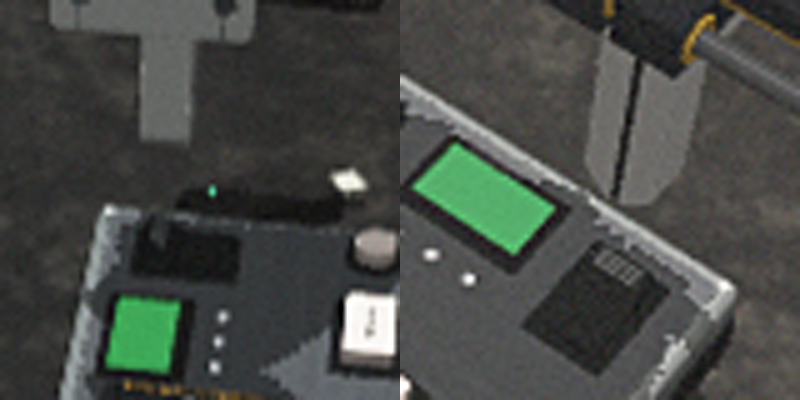

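The fingertip sits above the rocker: side tip at (363,177), scene tip at (390,295). Straight down it lands on the raised half with the stripes, at scene (388,308). Descending.

Call:
apply_moves(
  commands=[
    [0, 0, 0, 0, 0, -0.01, 0],
    [0, 0, 0, 0, 0, -0.02, 0],
    [0, 0, 0, 0, 0, -0.028, 0],
    [0, 0, 0, 0, 0, -0.034, 0],
    [0, 0, 0, 0, 0, -0.037, 0],
  ],
)

```text
time: 12.4
tool_pos: [0.5698, -0.1436, 0.0603]
ee_rot: [-3.141, 0.001, 0.32]
wrist_force: [-0.2, 0.3, 0.0]
width: 0.0004
finger_force: 0.0
```

Call:
apply_moves(
  commands=[
    [0, 0, 0, 0, 0, -0.001, 0],
    [0, 0, 0, 0, 0, -0.002, 0],
    [0, 0, 0, 0, 0, -0.003, 0],
    [0, 0, 0, 0, 0, -0.004, 0],
    [0, 0, 0, 0, 0, -0.005, 0],
  ],
)

```text
time: 12.9
tool_pos: [0.5707, -0.1439, 0.0566]
ee_rot: [3.141, -0.0, 0.32]
wrist_force: [0.1, -0.4, 0.8]
width: 0.0007
finger_force: 0.0
```

Call:
apply_moves(
  commands=[
    [0, 0, 0, 0, 0, -0.0006, 0],
    [0, 0, 0, 0, 0, -0.0012, 0],
    [0, 0, 0, 0, 0, -0.0018, 0],
    [0, 0, 0, 0, 0, -0.0024, 0],
    [0, 0, 0, 0, 0, -0.003, 0],
  ],
)

```text
time: 13.4
tool_pos: [0.5706, -0.1438, 0.0534]
ee_rot: [3.141, -0.0, 0.32]
wrist_force: [-0.0, 0.1, -0.1]
width: 0.0003
finger_force: 0.0
```

Call:
apply_moves(
  commands=[
    [0, 0, 0, 0, 0, -0.0006, 0],
    [0, 0, 0, 0, 0, -0.0012, 0],
    [0, 0, 0, 0, 0, -0.0018, 0],
    [0, 0, 0, 0, 0, -0.0024, 0],
    [0, 0, 0, 0, 0, -0.003, 0],
  ],
)

```text
time: 13.9
tool_pos: [0.5713, -0.1437, 0.0509]
ee_rot: [3.141, -0.002, 0.32]
wrist_force: [0.7, 1.3, 2.3]
width: 0.0003
finger_force: 1.3
```

Call:
apply_moves(
  commands=[
    [0, 0, 0, 0, 0, -0.0005, 0],
    [0, 0, 0, 0, 0, -0.001, 0],
    [0, 0, 0, 0, 0, -0.0015, 0],
    [0, 0, 0, 0, 0, -0.002, 0],
    [0, 0, 0, 0, 0, -0.0025, 0],
  ],
)

```text
time: 14.4
tool_pos: [0.5707, -0.144, 0.0479]
ee_rot: [3.141, -0.0, 0.32]
wrist_force: [1.2, 0.0, 2.2]
width: 0.0006
finger_force: 1.2
```

Call:
apply_moves(
  commands=[
    [0, 0, 0, 0, 0, -0.0003, 0],
    [0, 0, 0, 0, 0, -0.0006, 0],
    [0, 0, 0, 0, 0, -0.0009, 0],
    [0, 0, 0, 0, 0, -0.0012, 0],
    [0, 0, 0, 0, 0, -0.0015, 0],
  ],
)

```text
time: 14.9
tool_pos: [0.5705, -0.1439, 0.0463]
ee_rot: [3.141, 0.0, 0.32]
wrist_force: [1.7, 0.0, 1.4]
width: 0.0003
finger_force: 1.1
```

Steady at about 2 N as expected. The stop should be near z = 0.0455.

Call:
apply_moves(
  commands=[
    [0, 0, 0, 0, 0, -0.0002, 0],
    [0, 0, 0, 0, 0, -0.0004, 0],
    [0, 0, 0, 0, 0, -0.0006, 0],
    [0, 0, 0, 0, 0, -0.0008, 0],
    [0, 0, 0, 0, 0, -0.001, 0],
  ],
)

```text
time: 15.4
tool_pos: [0.5706, -0.1439, 0.0458]
ee_rot: [3.141, -0.0, 0.32]
wrist_force: [0.3, -0.1, 3.6]
width: 0.0007
finger_force: 2.2
```

Call:
apply_moves(
  commands=[
    [0, 0, 0, 0, 0, -0.0002, 0],
    [0, 0, 0, 0, 0, -0.0004, 0],
    [0, 0, 0, 0, 0, -0.0005, 0],
    [0, 0, 0, 0, 0, -0.0006, 0],
    [0, 0, 0, 0, 0, -0.0006, 0],
  ],
)

```text
time: 15.9
tool_pos: [0.5706, -0.1439, 0.0457]
ee_rot: [3.141, -0.0, 0.32]
wrist_force: [0.3, 0.8, 6.7]
width: 0.0001
finger_force: 3.2
```

Hard stop at 0.0457. Lifting, then going over the bar key at about (0.4745, -0.1317).

Call:
apply_moves(
  commands=[
    [0, 0, 0, 0, 0, 0.01, 0],
    [0, 0, 0, 0, 0, 0.03, 0],
    [0, 0, 0, -0.02, 0.003, 0.05, 0],
    [0, 0, 0, -0.05, 0.006, 0.06, 0],
    [0, 0, 0, -0.08, 0.01, 0.06, 0],
  ],
)

```text
time: 16.4
tool_pos: [0.49, -0.134, 0.1062]
ee_rot: [3.14, -0.0, 0.32]
wrist_force: [0.9, -0.9, 1.2]
width: 0.0003
finger_force: 0.0
```

Call:
apply_moves(
  commands=[
    [0, 0, 0, -0.01, 0.001, 0, 0],
    [0, 0, 0, -0.016, 0.002, -0.005, 0],
    [0, 0, 0, -0.016, 0.002, -0.01, 0],
    [0, 0, 0, -0.016, 0.002, -0.01, 0],
    [0, 0, 0, -0.016, 0.002, -0.01, 0],
  ],
)

```text
time: 16.9
tool_pos: [0.4749, -0.1318, 0.094]
ee_rot: [-3.141, 0.001, 0.32]
wrist_force: [-0.2, 0.0, 0.7]
width: 0.0007
finger_force: 0.0
```

Run:
```python
from h import *
o=get_obs();print(o["time"],o["tool_pos"],o["wrist_force"])
a=snapshot("wrist");b=snapshot("scene");c=snapshot("side")
T=np.array(o["tool_pos"]);D=T.copy();D[2]=.05
print(proj(c,T),proj(c,D),proj(b,T),proj(b,D))
def C(s,c,w=400,h=300): return cv2.resize(s["pixels"][c[1]:c[3],c[0]:c[2],::-1],(w,h),interpolation=cv2.INTER_CUBIC)
cv2.imwrite("pics/c6.png",np.vstack([np.hstack([C(b,(300,275,420,365)),C(c,(330,155,450,245))]),np.hstack([C(a,(200,40,520,280)),np.zeros((300,400,3),np.uint8)])]))
```

```text
16.9 [ 0.47489302 -0.13184232  0.09403846] [-0.20619205  0.02192324  0.7281838 ]
[[407.014856   194.60202358]] [[404.66844764 213.22936643]] [[334.5919876  313.55661709]] [[333.82020435 329.27207261]]
```

View pics/c6.png

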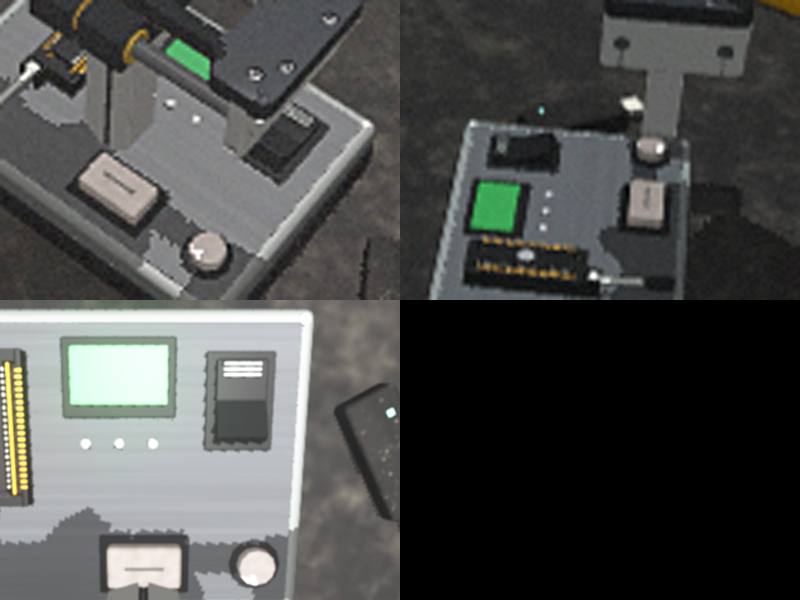

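The rocker has flipped on: its far half is now lit and level, at wrist crop (241,385). The lever is still flat and the chip is in place. The tip's landing point at scene (334,329) is on the bar key at (336,331), clear of the round key at (362,350). Descending and tapping.

Call:
apply_moves(
  commands=[
    [0, 0, 0, 0, 0, -0.01, 0],
    [0, 0, 0, 0, 0, -0.02, 0],
    [0, 0, 0, 0, 0, -0.03, 0],
    [0, 0, 0, 0, 0, -0.036, 0],
    [0, 0, 0, 0, 0, -0.04, 0],
  ],
)

```text
time: 17.55
tool_pos: [0.4739, -0.1316, 0.0535]
ee_rot: [-3.14, 0.001, 0.32]
wrist_force: [0.1, 0.1, -0.6]
width: 0.0004
finger_force: 0.0
```

Call:
apply_moves(
  commands=[
    [0, 0, 0, 0, 0, -0.001, 0],
    [0, 0, 0, 0, 0, -0.002, 0],
    [0, 0, 0, 0, 0, -0.003, 0],
    [0, 0, 0, 0, 0, -0.004, 0],
    [0, 0, 0, 0, 0, -0.005, 0],
  ],
)

```text
time: 18.05
tool_pos: [0.4748, -0.1319, 0.0501]
ee_rot: [3.141, -0.001, 0.32]
wrist_force: [-0.2, -0.3, 0.3]
width: 0.0005
finger_force: 0.7
```

Call:
apply_moves(
  commands=[
    [0, 0, 0, 0, 0, -0.0008, 0],
    [0, 0, 0, 0, 0, -0.0016, 0],
    [0, 0, 0, 0, 0, -0.0024, 0],
    [0, 0, 0, 0, 0, -0.003, 0],
    [0, 0, 0, 0, 0, -0.0035, 0],
  ],
)

```text
time: 18.55
tool_pos: [0.4748, -0.1319, 0.0468]
ee_rot: [3.141, -0.001, 0.32]
wrist_force: [-1.5, 0.5, 5.2]
width: 0.0005
finger_force: 2.6
```

At 5.2 N the travel is about 3.2 mm. A bit deeper for margin, then release.

Call:
apply_moves(
  commands=[
    [0, 0, 0, 0, 0, -0.0005, 0],
    [0, 0, 0, 0, 0, -0.001, 0],
    [0, 0, 0, 0, 0, -0.0014, 0],
    [0, 0, 0, 0, 0, -0.0016, 0],
    [0, 0, 0, 0, 0, -0.0016, 0],
  ],
)

```text
time: 19.05
tool_pos: [0.4748, -0.1319, 0.0455]
ee_rot: [3.141, -0.001, 0.32]
wrist_force: [-1.7, 1.1, 6.9]
width: 0.0005
finger_force: 3.4
```

Call:
apply_moves(
  commands=[
    [0, 0, 0, 0, 0, 0.002, 0],
    [0, 0, 0, 0, 0, 0.004, 0],
    [0, 0, 0, 0, 0, 0.007, 0],
    [0, 0, 0, 0, 0, 0.015, 0],
    [0, 0, 0, 0, 0, 0.03, 0],
  ],
)

```text
time: 19.55
tool_pos: [0.4732, -0.1313, 0.0734]
ee_rot: [-3.139, 0.003, 0.32]
wrist_force: [-0.6, -0.6, -0.2]
width: 0.0003
finger_force: 0.0
```

Call:
apply_moves(
  commands=[
    [0, 0, 0, -0.01, 0, 0.03, 0],
    [0, 0, 0, -0.03, 0, 0.06, 0],
    [0, 0, 0, -0.05, 0, 0.1, 0],
    [0, 0, 0, -0.05, 0, 0.11, 0],
    [0, 0, 0, -0.05, 0, 0.11, 0],
  ],
)

```text
time: 20.05
tool_pos: [0.4257, -0.1324, 0.1869]
ee_rot: [3.138, -0.004, 0.319]
wrist_force: [0.5, -0.8, -0.8]
width: 0.0002
finger_force: 0.0
```

Run:
```python
from h import *
s=snapshot("wrist");save(s,"w7.png",(140,40,600,340),1.7)
```

```text
(no output)
```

View pics/w7.png

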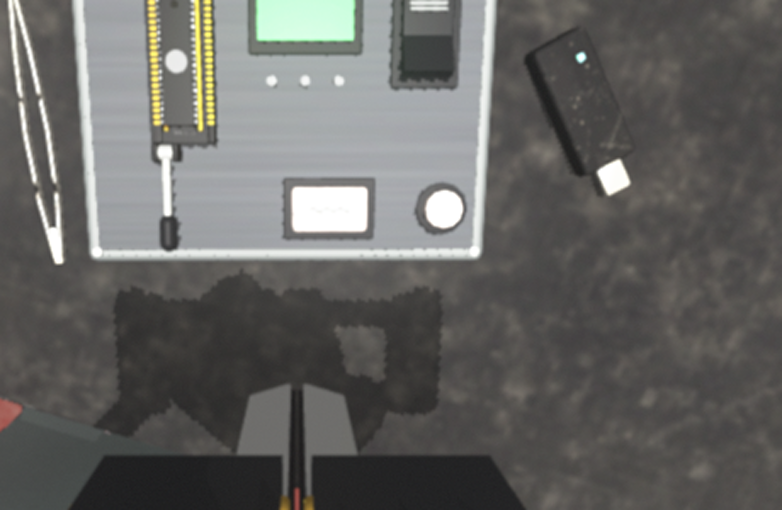

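The final view shows the lever flat at (168,200), the chip seated at (177,60), the rocker on at (427,40) and the bar key back up at (329,209). The round key and the objects beside the programmer are untouched, and the arm is clear.

```bash
python3 -c "
from bench import *
print(close_job())"
```

```text
the job is handed in; nothing more can be done
None
```

The job is handed in after about 20 s of the 48 s allowed: lever folded flat onto its stop, rocker pressed fully on, then the bar key tapped to about 4.5 mm (6.9 N) and sprung back up; the last picture shows the chip still seated and nothing else disturbed.

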